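# Lock a detector into its quick-release coupler

## Task

Put the detector into the quick-release coupler on the optical table: pull the coupler's knurled sleeve back (down) until it stays back by itself and let go of it, then take the detector out of its parking block and push its post gently into the coupler's mouth until it is fully home and the sleeve springs forward (up) and locks it. How deep 'home' is cannot be seen, so feel for it and never force the post; let go of the detector and leave the other optics on the table as they are.

Things in the scene. Friction and masses are not known exactly. Their poses are not given: they have to be found in the camera images.
- coupler: Quick-release post coupler, fixed to the table: a black block 64 x 64 x 30 mm carrying an upright dark barrel (34 mm diameter, 41 mm at the rim), mouth upward, with a ribbed bright steel sleeve around it: 46 mm outer diameter, 28 mm tall, when forward 62 to 90 mm above the table (give or take 6 mm). Pinch the sleeve from above, any way round. Origin: centre of the underside; z up.
- coupler_mouth (a point): Centre of the coupler's mouth at its rim, 105 mm above the table; z up, out of the mouth. Bore 26.4 mm in diameter with a lead-in flare 33 mm wide at the rim, 6 mm deep. The locked post's foot lies 32 to 44 mm below this point: a hidden setting, different each time. The dogs drop in as the foot passes that depth; a hard stop follows 1.5 mm deeper.
- coupler_bore (a point): On the axis 24 mm below the rim. Sleeve forward: two dogs block the bore 18 to 30 mm below the rim. Sleeve back: a spring plunger waits 16 to 28 mm below the rim; the post pushes it down some 16 mm, against 3 N at first, 10 N at the end, plus friction: the click comes at about 8 to 15 N. Contact forces of post on coupler, the dogs' squeeze of 10 N included, must stay under 28 N in all.
- sleeve (a joint): How far the sleeve is pulled back (down), in m: 0 = forward (up, home), 0.014 = its stop. Its spring pushes it forward with 2 N at 0, 4 N at 0.014. Pulled past about 0.011 (best to the stop) it is caught and, let go, settles at about 0.009 and stays back until a post is pushed home; then it springs to 0 by itself.
- detector: Detector: grey box head on a round steel post, 122 mm tall in all, about 0.25 kg. Origin: centre of the post's foot (lower end); z up along the post. Post 24 mm in diameter with a chamfered foot and a groove of 13 mm diameter from 8 to 18 mm above the foot. It fits turned any way about z. It stands upright in the parking block at the start, foot 10 mm above the table.
- detector_head (a point): Centre of the detector's head, 100 mm above its foot. The head is a box 40 mm along x, 30 mm along y, 44 mm tall (78 to 122 mm above the foot), with a black round window on its -x face. Grip it from above across its two flat y faces, 30 mm apart.
- stand: Plain aluminium parking block 70 x 70 x 40 mm, fixed at a varying place and yaw, with one round hole (26 mm diameter, 30 mm deep) in its top, in which the detector's post stands upright at the start (foot 10 mm above the table). Origin: centre of its underside.
- lens: Bystander: round lens in an aluminium ring (52 mm) on a short rod and a black 50 mm cube-like base, 145 mm tall. Origin: centre of its underside.
- rod: Bystander: plain steel rod standing on end, 25 mm diameter, 90 mm tall, no groove, no head. Origin: centre of its underside.
- stage: Bystander: flat black translation stage 65 x 65 x 25 mm with a steel micrometer on its -x side. Origin: centre of its underside.

How it is judged (in metres and radians):
On the way, in this order (a step that is already met when the one before it is completed fails the run):
1. the sleeve is pulled back and stays back with the robot's hand off it (value of joint sleeve above 0.0075 m and contact force between each of the fingers, the arm and coupler below 0.3 N), for 0.3 s.
2. the detector's post is in the coupler's mouth while the sleeve is still back (value of joint sleeve above 0.0075 m and z of detector in the frame of coupler_mouth below -0.008 m and horizontal distance between detector and coupler_mouth below 0.005 m), for 0.1 s.
At the end, for the whole second after the job is handed in: The sleeve is forward again (less than 2 mm back), the detector's foot is more than 31 mm below the coupler's rim and within 4 mm of its axis, the detector is upright within 0.1 rad, at rest and released, and the lens, the rod and the stage are within 30 mm of where they were (value of joint sleeve below 0.002 m and z of detector in the frame of coupler_mouth below -0.031 m and horizontal distance between detector and coupler_mouth below 0.004 m and angle between detector's own z axis and vertical below 0.1 rad and linear speed of detector below 0.02 m/s and not (distance of lens from where it was at the start of the episode above 0.03 m) and not (distance of rod from where it was at the start of the episode above 0.03 m) and not (distance of stage from where it was at the start of the episode above 0.03 m)); the robot touches nothing.
It fails at once if the detector is pressed on the coupler with more than 28 N (contact force between detector and coupler above 28 N).
It fails at once if the detector is tipped over (more than 0.6 rad) (angle between detector's own z axis and vertical above 0.6 rad).
It fails at once if the lens, the rod or the stage is pushed more than 30 mm (distance of any of lens, rod, stage from where it was at the start of the episode above 0.03 m).
It also fails if it takes over 67 s, if anything falls off the work surface, if the arm or the gripper's body presses on something with over 40 N, if the wrist force passes 120 N, or if a joint passes its speed limit or range.

## Robot

A 6-joint arm with a two-finger parallel gripper is mounted at the origin on the work surface. World frame = base frame: x ahead of the robot, y to its left, z up, the work surface at z = 0. Lengths are in m, angles in degrees, forces in N, time in s.
With the tool pointing down it reaches from about 0.3 to 0.85 m from the base axis. Payload 5.4 kg.
Tool frame: the origin (TCP) lies midway between the tips of the shut fingers; the grasp point (between the pads) lies 19 mm behind it; z points along the fingers, y is the line along which they close (so a half turn about z gives the same grasp; the last joint's range is limited). The gripper opens to 85 mm and grips with 20 to 120 N. Pads are 22 mm wide; open, the fingers measure 114 mm over their backs; the gripper's body (76 mm by 85 mm) begins 54 mm behind the grasp point. The pads swing forward as they close: fully open they stand 13 mm farther back than shut.
Start: joints at [-85.262, 9.076, 91.501, -0, 79.423, -12.038], TCP at [0.166, -0.551, 0.231] pointing down, gripper open.
Joint ranges: [-166.64, 166.64], [-54.1, 131.32], [10.49, 154.53], [-73.88, 253.88], [9.74, 151.15], [-171.62, 171.62]. Speed limits (degrees/s): [147.25, 147.25, 180, 180, 180, 180].

## Interface

Orientations are given as a 3x3 rotation matrix whose columns are the frame's x, y, z axes.
In Python, from plant import bot gives the robot as it stands. The module is installed in compiled form; this text tells all that it offers. Calls block until the motion is done:
- bot.move_pose(position, orientation): joint-space move of the TCP to a pose.
- bot.move_linear(position, frame=None, max_speed=0.15, guard=None): straight line of the TCP; frame=None keeps the orientation; max_speed is the mean speed in m/s. With guard (N) it stops when the force on the tool has changed by that much, and returns True; else False.
- bot.move_joints(angles): joint-space move.
- bot.command_gripper(opening): opening from 0.0 (shut) to 1.0 (fully open); the grip force is fixed at half the most; returns when the fingers have stopped.
- bot.hold(seconds).
- bot.ik(position, orientation): joint angles nearest the present ones, or None.
- bot.snapshot(name): name is "scene" or "top" or "wrist"; returns a dict with "image" (384x512x3 uint8, red, green, blue), "depth" (384x512 float32, m along the optical axis (not along the pixel's ray), 0 where there is no reading), "fx", "fy", "cx", "cy" (pixels), "camera_from_world" (4x4, takes a point from world to camera coordinates). Camera axes: x right, y up, looking along -z (the intrinsics and any distortion apply to the point x, -y, -z); pixel columns grow to the right and rows downward; lengths in m; the calibration is good to about 2 mm. A picture is of the moment at which its call begins.
A pose or a line that the arm cannot do raises bot.Unreachable and nothing moves.
- bot.job_done(): hands the job in; it is judged then, once.
Trained networks look in the newest picture that a camera, given by its name, has taken for a name from the list of things; names that differ only in an ending like _2 or _b are one class to them, and where a whole thing is asked for, a point or a joint stands for the part that bears it (a point fixed in the world has none). Each returns a list of dicts, best first, with "score" (0 to 1); they miss things now and then, are a little off and sometimes report something else, mostly with a low value. They report only what shows in the picture. A call takes as long as a camera call.
- bot.recognise(camera, label): "bbox" ([centre column, centre row, width, height] as shares, 0 to 1, of the picture: columns of its width, rows of its height, round what is visible of it).
- bot.silhouettes(camera, label): "mask" (384x512 bool, what is visible of it) and "bbox" ([centre column, centre row, width, height] as shares, 0 to 1, of the picture: columns of its width, rows of its height, round what is visible of it).
Readings, each from a call of its own:
- bot.current_time(): time.
- bot.current_qpos(): joint angles.
- bot.current_joint_vel(): joint speeds.
- bot.current_effort(): joint torques, N m.
- bot.current_position(): TCP position.
- bot.current_ee_rot(): TCP orientation.
- bot.current_contact_force(): force on the tool from outside, world axes, zero at the start.
- bot.current_moment(): the same for the moment, N m.
- bot.current_width(): opening from 0.0 (shut) to 1.0 (fully open).
- bot.current_grip_force(): force on a finger pad.
Only numpy, scipy, OpenCV 4.12 (cv2) and the standard library are available. Lean on these libraries where they do the work, as an engineer would, in place of code of your own. Each camera call takes 0.05 s, during which the arm holds its last target. There are 200 camera calls.

## Working session

There is one attempt and no reset: what is moved stays moved. The work goes in short steps, each a Python script; the robot and the scene stay as the last script left them, time stands still between calls to the robot, and variables do not carry over. Pictures are saved under pics/ and viewed, at most 10 in all, crops included, and the job is handed in when it is done.

```bash
mkdir -p pics; cat > h.py <<'E'
import numpy as np, cv2
from plant import bot
def world(s,m):
    d=s["depth"]; v,u=np.nonzero(m&(d>0)); z=d[v,u]
    p=np.c_[(u-s["cx"])/s["fx"]*z,-(v-s["cy"])/s["fy"]*z,-z,np.ones(len(z))]
    return (np.linalg.inv(s["camera_from_world"])@p.T).T[:,:3]
def save(n,im): cv2.imwrite("pics/"+n+".png",im[:,:,::-1])
E
python3 - <<'E'
from h import *
for c in ["scene","top"]:
    s=bot.snapshot(c); save(c+"0",s["image"])
    for l in ["coupler","sleeve","detector","stand","lens","rod","stage"]:
        for r in bot.silhouettes(c,l)[:2]:
            w=world(s,r["mask"])
            if len(w)<5: print(c,l,r["score"],"few");continue
            t=w[w[:,2]>np.percentile(w[:,2],98)-.006]
            (cx,cy),wh,a=cv2.minAreaRect((t[:,:2]*1000).astype(np.float32))
            print(c,l,round(r["score"],2),len(w),np.round(r["bbox"]*np.array([512,384,512,384])),"lo/hi",np.round(np.percentile(w,[2,98],axis=0)*1000).tolist(),"top",round(cx),round(cy),np.round(wh),round(a))
print(bot.current_time())
E
```

```text
scene coupler 0.88 721 [303. 164.  23.  35.] lo/hi [[469.0, 154.0, 3.0], [545.0, 225.0, 107.0]] top 505 192 [38. 38.] 86
scene sleeve 0.42 87 [302. 158.  12.   9.] lo/hi [[502.0, 169.0, 72.0], [529.0, 200.0, 97.0]] top 520 180 [40. 14.] 52
scene detector 0.88 387 [219. 209.  16.  34.] lo/hi [[554.0, -128.0, 40.0], [603.0, -99.0, 136.0]] top 576 -113 [31. 43.] 86
scene detector 0.53 649 [351. 136.  24.  47.] lo/hi [[466.0, 344.0, 3.0], [523.0, 401.0, 145.0]] top 492 372 [35. 15.] 86
scene stand 0.84 687 [218. 229.  37.  31.] lo/hi [[540.0, -148.0, 1.0], [612.0, -79.0, 45.0]] top 576 -112 [71. 74.] 88
scene lens 0.73 653 [350. 136.  22.  45.] lo/hi [[455.0, 344.0, 3.0], [523.0, 431.0, 145.0]] top 492 372 [35. 15.] 86
scene rod 0.52 248 [297. 243.  12.  26.] lo/hi [[726.0, 24.0, 2.0], [756.0, 66.0, 93.0]] top 743 38 [21. 25.] 37
scene stage 0.96 752 [ 88. 234.  37.  37.] lo/hi [[380.0, -468.0, 1.0], [484.0, -397.0, 30.0]] top 429 -439 [110.  65.] 19
top coupler 0.91 364 [198. 216.  23.  24.] lo/hi [[467.0, 157.0, -1.0], [541.0, 228.0, 107.0]] top 505 193 [37. 38.] 33
top coupler 0.52 13
[... 233 characters left out ...]
or 0.42 126 [285. 192.  10.  14.] lo/hi [[545.0, -123.0, 113.0], [594.0, -96.0, 137.0]] top 575 -109 [27. 38.] 90
top stand 0.75 251 [281. 196.  18.  20.] lo/hi [[539.0, -144.0, 18.0], [607.0, -76.0, 44.0]] top 574 -110 [68. 66.] 89
top stand 0.48 338 [197. 217.  22.  20.] lo/hi [[469.0, 157.0, 11.0], [537.0, 226.0, 107.0]] top 505 193 [37. 38.] 33
top lens 0.74 256 [143. 220.  26.  22.] lo/hi [[466.0, 346.0, 4.0], [518.0, 399.0, 145.0]] top 493 374 [35. 11.] 76
top rod 0.54 58 [241. 150.   8.  11.] lo/hi [[729.0, 27.0, 30.0], [750.0, 48.0, 94.0]] top 740 39 [20. 18.] 2
top stage 0.9 398 [372. 236.  23.  32.] lo/hi [[382.0, -463.0, 7.0], [478.0, -397.0, 29.0]] top 426 -437 [102.  63.] 18
0.8
```

```bash
cat >> h.py <<'E'
def R(yaw):  # tool down; tool y axis (closing) along world angle yaw (deg)
    a=np.radians(yaw); y=np.array([np.cos(a),np.sin(a),0]); z=np.array([0,0,-1.]); return np.c_[np.cross(y,z),y,z]
E
python3 - <<'E'
from h import *
print(np.round(bot.current_ee_rot(),2).tolist())
def look(n,p,ls,yaw=90):
    bot.move_pose(p,R(yaw)); bot.hold(.3); s=bot.snapshot("wrist"); save(n,s["image"]); d=[]
    print(n,np.round(bot.current_position(),4),np.round(np.linalg.inv(s["camera_from_world"])[:3,3],3),bot.current_qpos()[-1])
    for l in ls:
        for r in bot.silhouettes("wrist",l)[:1]:
            w=world(s,r["mask"])
            if len(w)<9: continue
            t=w[w[:,2]>np.percentile(w[:,2],97)-.006]
            (cx,cy),wh,a=cv2.minAreaRect((t[:,:2]*1000).astype(np.float32))
            print(l,round(r["score"],2),len(w),"lo/hi",np.round(np.percentile(w,[2,98],axis=0)*1000).tolist(),"top",round(cx,1),round(cy,1),np.round(wh,1),round(a,1))
    np.savez("pics/"+n,**s)
look("wd",[.555,-.112,.33],["detector","stand"])
look("wd2",[.50,-.112,.30],["detector","stand"])
look("wc",[.485,.193,.30],["coupler","sleeve"])
look("wc2",[.42,.193,.25],["coupler","sleeve"])
print(bot.current_time())
ims=[cv2.imread(f"pics/{n}.png") for n in ["wd","wd2","wc","wc2"]]
cv2.imwrite("pics/m1.png",cv2.resize(np.vstack([np.hstack(ims[:2]),np.hstack(ims[2:])]),(800,600)))
E
```

```text
[[0.96, 0.29, -0.0], [0.29, -0.96, -0.0], [-0.0, 0.0, -1.0]]
wd [ 0.5549 -0.1123  0.33  ] [ 0.482 -0.112  0.472] -113.63100187229776
detector 0.9 1127 lo/hi [[545.0, -126.0, 102.0], [595.0, -97.0, 133.0]] top 575.3 -111.8 [29.9 40. ] 84.6
stand 0.88 1494 lo/hi [[540.0, -146.0, 3.0], [608.0, -77.0, 42.0]] top 575.4 -111.5 [69.4 70.6] 88.8
wd2 [ 0.5006 -0.1121  0.3004] [ 0.428 -0.112  0.443] -116.15597183589284
detector 0.58 1251 lo/hi [[545.0, -126.0, 100.0], [594.0, -97.0, 133.0]] top 575.0 -112.0 [29.8 40.3] 85.8
stand 0.73 3301 lo/hi [[467.0, 152.0, 4.0], [540.0, 210.0, 104.0]] top 506.9 178.1 [42.1 17. ] 11.9
wc [0.4852 0.1924 0.3   ] [0.413 0.193 0.443] -81.58480025096581
coupler 0.66 2394 lo/hi [[468.0, 156.0, -0.0], [525.0, 229.0, 105.0]] top 505.2 192.8 [38.8 38.6] 26.8
sleeve 0.73 436 lo/hi [[482.0, 166.0, 29.0], [514.0, 214.0, 105.0]] top 495.2 188.8 [17.4 38.7] 20.3
wc2 [0.4208 0.193  0.2506] [0.348 0.193 0.393] -80.35644481084653
coupler 0.9 3240 lo/hi [[466.0, 158.0, 8.0], [521.0, 229.0, 105.0]] top 504.9 193.0 [38.7 38.3] 20.7
sleeve 0.58 583 lo/hi [[482.0, 171.0, 68.0], [506.0, 215.0, 95.0]] top 495.5 193.9 [45.4 27.2] 84.9
6.6833
```

View pics/m1.png

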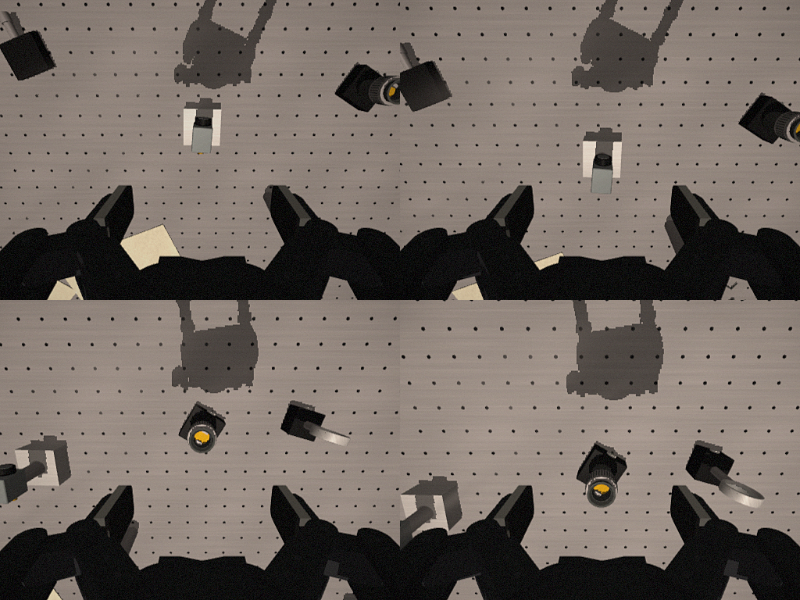

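View pics/scene0.png

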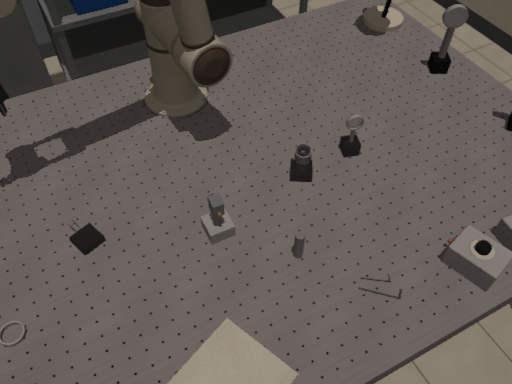

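```bash
python3 - <<'E'
from h import *
from scipy.optimize import least_squares
for n in ["wc","wc2"]:
    s=dict(np.load(f"pics/{n}.npz")); w=world(s,np.ones((384,512),bool))*1000
    r=np.hypot(w[:,0]-505,w[:,1]-193)
    m=(r<27)&(w[:,2]>34); w=w[m]; r=r[m]
    print(n,len(w))
    for lo in range(34,112,4):
        k=(w[:,2]>=lo)&(w[:,2]<lo+4)
        if k.sum()>2: print(lo,k.sum(),np.round(np.percentile(r[k],[5,50,95]),1))
    k=(w[:,2]>70)&(w[:,2]<85)&(r>20)
    f=least_squares(lambda p:np.hypot(w[k,0]-p[0],w[k,1]-p[1])-23,[505,193],loss="soft_l1"); print("sleeve axis",f.x)
    k=(w[:,2]>101)&(r>12); e=w[k]
    h=cv2.convexHull(e[:,:2].astype(np.float32)); print("rim",cv2.minEnclosingCircle(h))
E
```

```text
wc 1235
66 7 [15.6 22.4 22.8]
70 18 [13.1 22.5 23.3]
74 40 [ 5.4 22.5 23.7]
78 230 [ 2.4  8.  22.7]
82 84 [ 8.5 12.6 23.4]
86 64 [11.6 22.5 23.7]
90 143 [13.  21.1 23. ]
94 165 [12.9 20.1 22.3]
98 138 [13.1 14.4 15.8]
102 340 [15.5 17.6 19.6]
106 5 [17.7 18.7 18.8]
sleeve axis [505.09046065 192.67838761]
rim ((505.348388671875, 192.93833923339844), 19.948192596435547)
wc2 1743
34 26 [16.2 16.6 17.1]
38 30 [16.2 16.5 17.1]
42 27 [16.2 16.6 17. ]
46 26 [16.  16.6 16.9]
50 8 [16.1 16.6 17. ]
66 20 [21.9 22.4 23. ]
70 47 [22.3 22.9 23.7]
74 65 [ 9.9 22.6 23.8]
78 233 [ 2.5  9.1 23.2]
82 124 [ 8.9 13.4 23.8]
86 131 [12.8 22.5 23.7]
90 247 [13.  20.2 22.8]
94 222 [12.9 19.1 22.2]
98 159 [13.1 14.5 16.1]
102 377 [15.5 17.7 19.7]
sleeve axis [505.14157703 192.56968387]
rim ((505.1737976074219, 192.94725036621094), 20.176410675048828)
```

```bash
python3 - <<'E'
from h import *
c=[.5052,.1928]
bot.command_gripper(1.0)
bot.move_pose([*c,.20],R(90)); bot.move_linear([*c,.055],max_speed=.12,guard=8)
print(bot.current_position(),bot.current_contact_force())
bot.command_gripper(0.0); print("w",bot.current_width(),bot.current_grip_force(),bot.current_contact_force())
p=bot.current_position()
g=bot.move_linear([p[0],p[1],p[2]-.019],max_speed=.03,guard=14); q=bot.current_position()
print(g,q,p[2]-q[2],bot.current_contact_force())
bot.hold(.2); bot.command_gripper(1.0); print(bot.current_contact_force())
bot.move_linear([*c,.20],max_speed=.12)
bot.move_pose([.42,.193,.25],R(90)); bot.hold(.2)
s=bot.snapshot("wrist"); save("wc3",s["image"]); w=world(s,np.ones((384,512),bool))*1000
r=np.hypot(w[:,0]-505,w[:,1]-193)
for lo in range(34,112,4):
    k=(w[:,2]>=lo)&(w[:,2]<lo+4)&(r<27)
    if k.sum()>2: print(lo,k.sum(),np.round(np.percentile(r[k],[5,50,95]),1))
print(bot.current_time())
E
```

```text
[0.50597882 0.19290674 0.05590124] [-0.26570514 -0.28217196  0.55830813]
w 0.5306306564025488 60.72033477947116 [-0.77665007 -5.11967987  2.59511393]
True [0.50551607 0.19194932 0.04274074] 0.012624722517065277 [-2.45003248 -1.46891457  5.64765525]
[-0.42651914 -0.08168489 -0.22786117]
34 26 [16.  16.6 17.2]
38 21 [16.1 16.5 17. ]
42 5 [16.2 16.7 16.9]
58 26 [22.  22.4 23.1]
62 46 [22.1 22.8 23.8]
66 40 [22.2 23.  23.6]
70 52 [22.1 22.9 23.9]
74 54 [22.1 23.1 23.8]
78 86 [21.8 22.9 23.6]
82 305 [11.6 20.4 22.8]
86 393 [ 3.3 10.4 20.7]
90 87 [12.8 15.7 16.9]
94 85 [12.8 13.7 16.8]
98 163 [13.1 14.5 16.1]
102 388 [15.4 17.7 19.8]
12.5667
```

```bash
python3 - <<'E'
from h import *
d=[.5752,-.1119]; Rg=R(85)
bot.move_pose([*d,.22],Rg); bot.move_linear([*d,.092],max_speed=.12,guard=8)
print(bot.current_position())
bot.command_gripper(0.0); print("w",bot.current_width(),bot.current_grip_force(),bot.current_contact_force())
p=bot.current_position(); 
bot.move_linear([p[0],p[1],.28],max_speed=.1); bot.hold(.3)
print(p,bot.current_position(),bot.current_contact_force(),bot.current_width())
s=bot.snapshot("wrist"); save("g1",s["image"]); np.savez("pics/g1",**s)
r=bot.silhouettes("wrist","detector")
for x in r[:2]:
    w=world(s,x["mask"])*1000; print(x["score"],len(w),np.percentile(w,[2,50,98],axis=0).round())
s2=bot.snapshot("scene"); save("g1s",s2["image"]); np.savez("pics/g1s",**s2)
for x in bot.silhouettes("scene","detector")[:2]:
    w=world(s2,x["mask"])*1000; print(x["score"],len(w),np.percentile(w,[2,50,98],axis=0).round())
print(bot.current_time())
E
```

```text
[ 0.57596346 -0.11218057  0.09306909]
w 0.34208977088878606 59.551842212677 [ 0.77963132 -1.07315277  2.29230647]
[ 0.5754369  -0.11205545  0.09234846] [ 0.57539212 -0.11201458  0.27988026] [ 0.41952613  0.41566785 -3.92676104] 0.34972608584589404
0.75 9767 [[ 546. -126.  206.]
 [ 565. -111.  319.]
 [ 594.  -97.  320.]]
0.6 520 [[ 559. -128.  203.]
 [ 587. -114.  295.]
 [ 604.  -98.  323.]]
18.1583
```

View pics/g1.png

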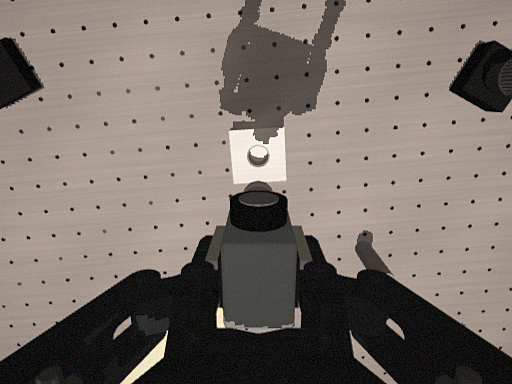

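Picture: the detector hangs held between the pads (head about col 260, row 265; post foot at 258,187) and the parking hole at (259,154) is empty. Now I fit the post axis relative to the TCP.

```bash
python3 - <<'E'
from h import *
from scipy.optimize import least_squares
for n in ["g1","g1s"]:
    s=dict(np.load(f"pics/{n}.npz")); w=world(s,np.ones((384,512),bool))*1000
    for lo,hi in [(190,206),(217,245),(245,273)]:
        k=(w[:,2]>lo)&(w[:,2]<hi)&(np.hypot(w[:,0]-575,w[:,1]+112)<20); e=w[k]
        if len(e)<8: print(n,lo,len(e)); continue
        f=least_squares(lambda p:np.hypot(e[:,0]-p[0],e[:,1]-p[1])-12,[575,-112],loss="soft_l1"); print(n,lo,len(e),f.x.round(1),round(np.abs(f.fun).mean(),2),e[:,2].min())
E
```

```text
g1 190 135 [ 576.9 -111.9] 0.67 199.38006129782974
g1 217 52 [ 576.  -111.9] 0.16 217.01861476361532
g1 245 0
g1s 190 20 [ 574.4 -111.6] 1.86 201.58004272274633
g1s 217 78 [ 575.2 -112.1] 0.88 217.39384234364502
g1s 245 64 [ 575.3 -111.9] 0.78 245.2990296088131
```

```bash
python3 - <<'E'
from h import *
c=np.array([.5049,.1927]); off=.0823; Rg=R(85)
bot.move_pose([*c,.28],Rg); bot.move_linear([*c,.198],max_speed=.08); bot.hold(.3)
f0=np.array(bot.current_contact_force()); p=bot.current_position(); print(p,f0)
g=bot.move_linear([*c,.105-.015+off],max_speed=.02,guard=5)
p=bot.current_position(); print(g,p,"foot below rim",(.105-(p[2]-off))*1e3,np.array(bot.current_contact_force())-f0,bot.current_time())
np.save("f0.npy",f0)
E
```

```text
[0.50504991 0.19274444 0.19831173] [-0.39227951  0.26369181 -3.62080867]
False [0.50503693 0.19270688 0.1724923 ] foot below rim 14.807697826810656 [ 0.55637529 -0.34235657  0.64015178] 22.2583
```

```bash
python3 - <<'E'
from h import *
c=np.array([.5049,.1927]); off=.0823; f0=np.load("f0.npy"); last=0; z=bot.current_position()[2]
for i in range(50):
    z-=.0007
    if .105-(z-off)>.0462: print("depth limit"); break
    g=bot.move_linear([*c,z],max_speed=.01,guard=5); f=np.array(bot.current_contact_force())-f0
    d=(.105-(bot.current_position()[2]-off))*1e3
    print(round(d,1),g,f.round(1))
    if f[2]>15 or g or np.hypot(*f[:2])>8 or f[2]<last-2: break
    last=f[2]
bot.hold(.2); print(np.array(bot.current_contact_force())-f0,bot.current_time())
E
```

```text
15.5 False [ 0.5 -0.2  0.7]
16.3 False [ 0.5 -1.4  0.6]
17.0 False [ 0.1 -0.6  0.6]
17.5 False [ 1.4 -0.1  0.6]
17.8 False [-1.2 -0.1  4.1]
18.6 False [-0.6 -1.1  6.1]
19.6 False [-0.  -0.5  5.8]
20.4 False [ 0.6 -0.1  5.6]
21.1 False [ 0.6 -0.6  6.1]
21.8 False [1.1 0.3 6.3]
22.5 False [0.9 0.3 5.8]
23.2 False [ 1.3 -0.5  6.2]
23.9 False [ 1.7 -0.2  7.2]
24.6 False [0.8 0.5 7.7]
25.3 False [ 0.6 -0.6  6.8]
26.0 False [ 1.5 -0.5  8. ]
26.6 False [ 0.3 -0.   8. ]
27.3 False [ 0.9 -0.3  8.2]
28.0 False [ 0.2 -0.8  8.3]
28.6 False [0.7 0.1 9.3]
29.3 False [ 0.4 -0.9  8.7]
29.9 False [ 0.3 -0.   8.8]
30.6 False [ 0.4 -0.6 10. ]
31.3 False [ 0.8 -0.8 10.3]
32.0 False [1.  0.5 8.9]
32.7 False [0.1 0.3 7.4]
33.4 False [-1.  -0.6 10.1]
34.0 False [ 0.3 -0.9 10.9]
34.7 False [-0.1 -0.4 10.6]
35.1 False [-0.3 -0.6 12.7]
35.1 False [-1.1 -1.4 15.9]
[-2.43409128 -0.97446507 15.39459196] 30.2083
```

The force rose at 35.1 mm without further motion, which looks like the hard stop. I'll check whether the sleeve has sprung forward.

```bash
python3 - <<'E'
from h import *
for c in ["scene","wrist"]:
    s=bot.snapshot(c); save("in_"+c,s["image"]); w=world(s,np.ones((384,512),bool))*1000
    r=np.hypot(w[:,0]-505,w[:,1]-193); print(c)
    for lo in range(34,112,4):
        k=(w[:,2]>=lo)&(w[:,2]<lo+4)&(r<27)
        if k.sum()>2: print(lo,k.sum(),np.round(np.percentile(r[k],[5,50,95]),1))
    if c=="scene": a=cv2.resize(s["image"][110:200,250:350],(450,405),interpolation=cv2.INTER_CUBIC); save("in_crop",a)
E
```

```text
scene
34 16 [15.  18.  25.3]
38 8 [14.6 16.9 19.1]
42 13 [13.4 17.3 19.5]
46 11 [14.3 17.7 19.4]
50 11 [15.1 16.6 18. ]
54 7 [12.6 17.3 18.3]
58 9 [16.2 17.4 20.8]
66 7 [20.3 21.2 21.7]
70 15 [20.1 22.9 25.5]
74 16 [19.9 23.3 25.4]
78 9 [22.  23.6 24.9]
82 19 [21.  23.3 25. ]
86 21 [21.  22.9 25.4]
90 21 [14.4 21.2 24.9]
94 41 [13.4 19.8 25.4]
98 24 [12.  16.5 22.4]
102 31 [10.7 16.5 19.8]
106 17 [11.4 18.1 21.2]
110 15 [ 8.5 11.6 17.2]
wrist
34 16 [16.  16.3 16.7]
38 10 [16.1 16.3 16.5]
66 16 [21.9 22.3 22.7]
70 49 [21.9 22.8 23.3]
74 62 [22.  22.7 23.5]
78 66 [22.  22.7 23.5]
82 70 [21.9 22.7 23.6]
86 139 [21.9 22.8 23.8]
90 327 [16.1 21.4 22.8]
94 352 [12.7 20.1 22.1]
98 31 [12.9 13.8 14.7]
102 251 [15.3 17.8 19.5]
106 4 [18.4 18.9 19.2]
```

View pics/in_crop.png

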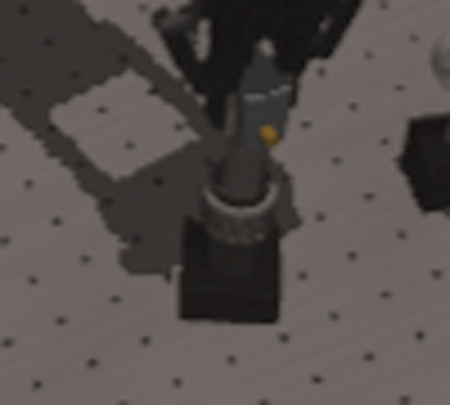

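The crop shows the post standing in the barrel (about 240,190) with the bright sleeve high up (240,215). The depth profile also has it back at 67–96 mm, so it's locked. Now I relieve the preload, release and check.

```bash
python3 - <<'E'
from h import *
f0=np.load("f0.npy")
for i in range(4):
    f=np.array(bot.current_contact_force())-f0
    if f[2]<6: break
    p=bot.current_position(); bot.move_linear([p[0],p[1],p[2]+.0004],max_speed=.01,guard=8)
print(f.round(1),bot.current_position())
bot.command_gripper(1.0); p=bot.current_position()
bot.move_linear([p[0],p[1],.30],max_speed=.12)
bot.move_pose([.42,.193,.32],R(85)); bot.hold(.3)
s=bot.snapshot("wrist"); save("end",s["image"]); w=world(s,np.ones((384,512),bool))*1000
r=np.hypot(w[:,0]-505,w[:,1]-193)
for lo in range(54,112,4):
    k=(w[:,2]>=lo)&(w[:,2]<lo+4)&(r<27)
    if k.sum()>2: print(lo,k.sum(),np.round(np.percentile(r[k],[5,50,95]),1))
k=(r<45)&(w[:,2]>150); print("head top",np.percentile(w[k],98,axis=0)); t=w[k&(w[:,2]>183)]; print(cv2.minAreaRect(t[:,:2].astype(np.float32)))
print(bot.current_contact_force(),bot.current_time())
E
```

```text
[ 0.4 -0.7  8.2] [0.5048836  0.19272518 0.15394589]
66 15 [19.5 22.6 23. ]
70 27 [22.3 22.9 23.7]
74 31 [22.3 23.  23.7]
78 24 [22.3 23.  23.6]
82 41 [22.3 23.  23.8]
86 48 [22.1 23.  23.7]
90 138 [16.3 21.  23. ]
94 126 [11.6 19.9 22.4]
98 41 [11.5 13.7 15.4]
102 148 [11.8 17.8 19.5]
106 23 [11.4 12.1 18.5]
110 5 [11.6 11.8 12.4]
head top [522.26125036 208.1909     194.48234202]
((499.72998046875, 193.73451232910156), (29.58650779724121, 48.80881881713867), 84.8478775024414)
[ 0.22975996 -0.50777126 -0.42344505] 34.1333
```

View pics/end.png

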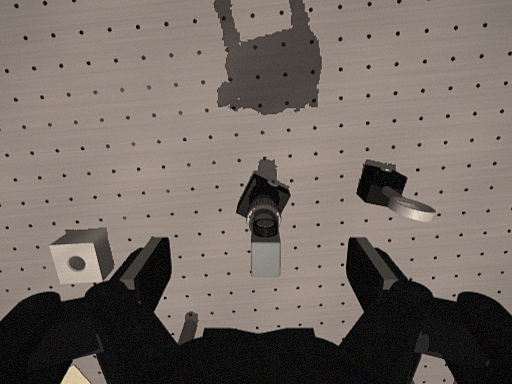

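The picture shows the detector standing alone in the coupler (head at about 265,255), with the sleeve forward. The head top is at 194 mm, so the foot is about 33 mm below the rim.

```bash
python3 -c "
from plant import bot
print(bot.job_done())"
```

```text
the job is handed in; nothing more can be done
None
```

The detector is in the coupler, released, with its foot about 33 mm below the rim and the sleeve sprung forward (up). The job was handed in at about 34 s of the 67 s allowed; no verdict came back.

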